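# Take the top mixing pot to the tinting turntable and index it under the nozzle

### The job

Lift the blue mixing pot off the top of the leaning pile and stand it upright on the green pad of the turntable, gently and without disturbing the pots below it. Once you have let go of the pot, turn the turntable anticlockwise a quarter turn into its next detent, so that the pot comes to stand under the brass nozzle, and let go.

Things in the scene. Friction and masses are not known exactly. Their poses are not given: they have to be found in the camera images.
- pot_top: Blue pot, top of a nested pile of 3, 140 g. Foot 48 diameter, 26 high; above it, up to the rim at 66, 60 outside diameter, wall 3. Origin: centre of the foot's underside; z: its axis, to the mouth. It starts leaning 32 degrees from vertical, mouth to the robot, its shoulder on the rim of the pot below: draw it out along its axis. Grip it across its level diameter.
- pot_mid: White pot of the same size and axes, second in the pile, its origin 40 below that of the blue pot along the axis. It must stay. The blue pot's foot sits 26 deep in it. The pile lies on two 8 thick sloping rails on its underside, which end 22 short of the blue pot's rim; its sides are free.
- pot_low: Grey pot of the same size, lowest in the pile; same origin and axes. It must stay.
- turntable_base: The turntable: grey round base and the aluminium disc on it (260 diameter, top face 34 above the bench). Origin: on the disc's upright axis, at bench height; it does not turn with the disc. At yaw 0 its x axis points away from the robot.
- pad (a point): Centre of the top face of the round green pad (72 diameter, 2 thick) on the disc, 85 from the axis; turns with the disc.
- handle (a point): Centre of the top of the red upright post (16 diameter, 55 high above the disc) on the disc, 108 from the axis, by which the disc is turned; turns with the disc.
- turntable (a joint): Angle of the disc (rad), 0 in the first detent where it starts, growing anticlockwise seen from above, 1.571 in the second detent. A spring holds it in each detent (about 3 N at the post to get out) and pushes it into the nearer one, against an end stop.
- nozzle (a point): Lower tip of the brass nozzle (18 diameter), 156 above the bench, fixed over the place that the pad reaches in the second detent. An arm 28 wide, at heights 188 to 210, carries it from a column 200 high (a yellow canister on top to 250) standing 115 from it along the base's +x (away from the robot).
- tape_roll: Cardboard tape roll lying flat, 84 diameter, 25 high; origin under its centre. Bystander.
- filling_knife: Filling knife lying flat; bystander.
- brush: Paint brush lying flat; bystander.
- hardener_jar: White jar 52 diameter, 60 high; origin under its centre. Bystander.

How it is judged:
By the outcome, as a careful person would: the job done as asked, in the order asked, and still so for the second after the job is handed in, with the robot touching nothing.
It also fails if it takes over 70 s, if anything falls off the work surface, if the arm or the gripper's body presses on something with over 40 N, if the wrist force passes 120 N, or if a joint passes its speed limit or range.

### The arm

A 6-joint arm with a two-finger parallel gripper is mounted at the origin on the work surface. World frame = base frame: x ahead of the robot, y to its left, z up, the work surface at z = 0. Lengths are in mm, angles in rad, forces in N, time in s.
With the tool pointing down it reaches from about 275 to 1000 mm from the base axis. Payload 8.4 kg.
Tool frame: the origin (TCP) lies at the very end of the fingers, on their centre line; the grasp point (between the pads) lies 19 mm behind it; z points along the fingers, y is the direction in which the jaws open and shut (so a half turn about z gives the same grasp; the last joint's range is limited). The gripper opens to 85 mm and grips with 20 to 120 N. Pads are 22 mm wide; open, the fingers measure 114 mm over their backs; the gripper's body (76 mm by 85 mm) begins 54 mm behind the grasp point. The pads swing forward as they close: fully open they stand 13 mm farther back than shut.
Start: joints at [1.247, 0.353, 1.633, -0, 1.155, -0.002], TCP at [197.67, 592.92, 209.281] pointing down, gripper open.
Joint ranges: [-2.63, 2.63], [-0.92, 2.1], [0.06, 2.66], [-1.3, 4.44], [0, 2.69], [-3.02, 3.02]. Speed limits (rad/s): [2.22, 2.22, 2.79, 3.14, 3.14, 3.14].

### API

Orientations are given as [roll, pitch, yaw] about the fixed x, y, z axes, in that order (R = Rz(yaw) Ry(pitch) Rx(roll)).
In Python, from rig import r, vision gives the robot as it stands.
- The arm moves only by the tool move_arm, never from a script. Its argument "series" is text: rows parted by semicolons, each of 7 numbers parted by spaces: the closure, from -1 (fully open) to 1 (shut), then the shift along the tool's x, y, z in units of 40 mm (1.0 is 40 mm), then the turn, a rotation vector about the tool's x, y, z in degrees. In form: grip tx ty tz ax ay az; .... A call has 1 to 20 rows; each row shifts and turns the pose as measured when the row begins, along the tool's axes as they then stand; what a row does not reach is not made up. A row lasts 1/8 s, in which the tool goes at most 62.5 mm and 10.7 degrees, less where a joint would pass 70% of its speed; a pose out of reach is approached as far as the arm can. A call is refused whole if a number of a shift passes 1 or a number of a turn 10.7, either way. A call with a gripper value outside its range is refused whole. The fingers move at their own pace and stop on an object; "grip_force" is the grip in N (left out, the last holds). Time passes only in rows, so rows that do not move let the fingers close. It gives the time, the measured TCP pose, the force and the opening at its end, in the units of the state.
- r.sense(): the state, without advancing time (a new reading comes with each control period).
- vision.grab_frame(name): name is "scene" or "side" or "wrist"; returns the picture (400x640x3 uint8, red, green, blue); there is no depth.
- vision.camera_params(name): a dict with "fx", "fy", "cx", "cy" (pixels), "position" and "rotation" of the camera in the world. Camera axes: x right, y up, looking along -z (the intrinsics and any distortion apply to the point x, -y, -z); pixel columns grow to the right and rows downward; lengths in mm; the calibration is good to about 2 mm. A picture is of the moment at which its call begins: read the wrist's pose just before it. camera_params takes no time and is no camera call; for the wrist camera it gives the pose at the moment of the call.
- r.sign_off(): hands the job in, once; it reports no verdict.
The state is a dict: "clock": time; "qpos": joint angles; "qvel": joint speeds; "joint_efforts": joint torques, N m; "eef_pos": TCP position; "tcp_rot": TCP orientation; "contact_force": force on the tool from outside, world axes, zero at the start; "wrist_torque": the same for the moment, N m; "opening": opening from 0.0 (shut) to 1.0 (fully open).
Only numpy, scipy, OpenCV 4.12 (cv2) and the standard library are available. Lean on these libraries where they do the work, as an engineer would, in place of code of your own. Each camera call takes 0.05 s, during which the arm holds its last target. There are 200 camera calls.

## Working session

There is one attempt and no reset: what is moved stays moved. The work goes in short steps, Python scripts to look and compute and a tool call to move; the robot and the scene stay as the last step left them, time stands still between calls to the robot, and variables do not carry over. Pictures are saved under pics/ and viewed, about 8 in all and at most 12, crops included, and the job is handed in when it is done.

Besides the shell and the picture viewer there is one more tool, called after "Request:" by a JSON object that holds its "name" and its "arguments". move_arm: Moves the arm, as the interface text tells. Its arguments: {"type":"object","properties":{"series":{"type":"string"},"grip_force":{"type":"number"}},"required":["series"]}

```bash
mkdir -p pics; ls; python3 - <<'E'
from rig import r, vision
import cv2, numpy as np
for n in ("scene","side"):
    im=vision.grab_frame(n); cv2.imwrite(f"pics/{n}0.png",im[:,:,::-1])
    p=vision.camera_params(n); print(n,{k:np.round(v,4).tolist() if not isinstance(v,str) else v for k,v in p.items()})
s=r.sense(); print(s)
E
```

```text
pics
scene {'fx': 458.2888, 'fy': 458.2888, 'cx': 316.3641, 'cy': 197.2111, 'position': [1309.17, 586.4331, 1025.7107], 'rotation': [0.8041, 0.0143, 2.1938]}
side {'fx': 498.2224, 'fy': 498.2224, 'cx': 314.7969, 'cy': 200.1824, 'position': [332.1187, 804.03, 1066.9475], 'rotation': [0.7339, -0.0075, -2.8601]}
{'clock': 0.1, 'qpos': array([ 1.24660352e+00,  3.53622310e-01,  1.63402126e+00,  2.52130010e-05,
        1.15513986e+00, -2.39688619e-03]), 'qvel': array([ 0.00164709, -0.00029316, -0.00085863,  0.00102231,  0.00029177,
       -0.00092347]), 'joint_efforts': array([ 5.22178652e-05, -6.06357336e+01, -3.42819929e+01,  1.02426025e-04,
        3.92442278e-03, -2.61143299e-06]), 'eef_pos': array([197.52792484, 592.5300688 , 208.62609957]), 'tcp_rot': array([-3.14040193e+00, -2.59081060e-05,  2.81978653e+00]), 'contact_force': array([-0.77053031, -0.02465968,  0.45642022]), 'wrist_torque': array([-0.01220166,  0.00859066,  0.01871161]), 'opening': 1.0028668024067755}
```

View pics/scene0.png

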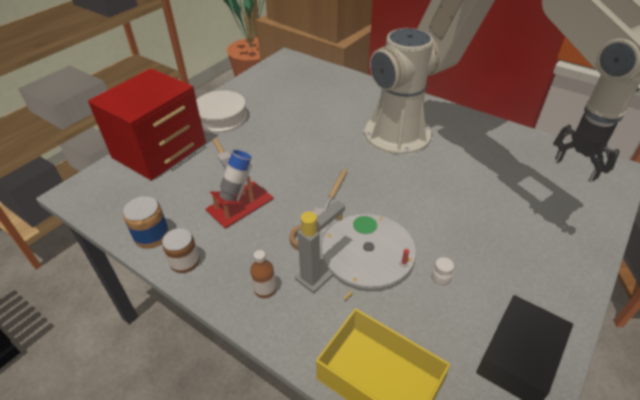

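View pics/side0.png

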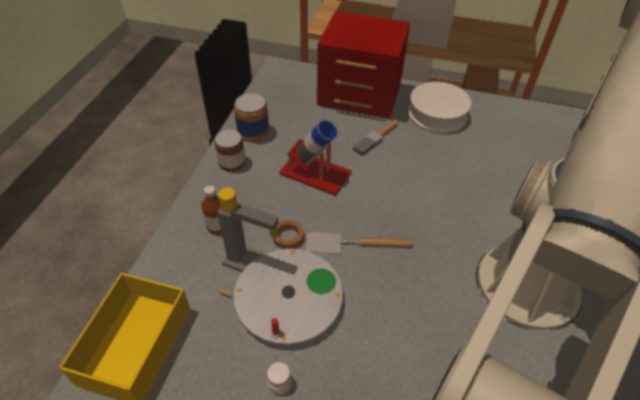

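```bash
cat > h.py <<'E'
import numpy as np, cv2
from scipy.spatial.transform import Rotation as R
def cam(p): return np.array([[p['fx'],0,p['cx']],[0,p['fy'],p['cy']],[0,0,1]]), R.from_euler('xyz',p['rotation']).as_matrix(), np.array(p['position'])
def ray(p,u,v):
    K,Rm,c=cam(p); d=Rm@np.array([(u-p['cx'])/p['fx'],-(v-p['cy'])/p['fy'],-1]); return c,d/np.linalg.norm(d)
def onz(p,u,v,z):
    c,d=ray(p,u,v); return c+d*(z-c[2])/d[2]
def tri(a,b):
    (c1,d1),(c2,d2)=ray(*a),ray(*b); t=np.linalg.lstsq(np.c_[d1,-d2],c2-c1,rcond=None)[0]
    P,Q=c1+t[0]*d1,c2+t[1]*d2; return (P+Q)/2,np.linalg.norm(P-Q)
def proj(p,X):
    K,Rm,c=cam(p); x=(np.atleast_2d(X)-c)@Rm; return np.c_[p['cx']-p['fx']*x[:,0]/x[:,2],p['cy']+p['fy']*x[:,1]/x[:,2]]
def blobs(im,lo,hi,mn=15):
    m=cv2.inRange(cv2.cvtColor(im,cv2.COLOR_RGB2HSV),lo,hi); n,_,st,ce=cv2.connectedComponentsWithStats(m)
    return [(st[i].tolist(),ce[i].round(1).tolist()) for i in range(1,n) if st[i][4]>=mn],m
E
python3 - <<'E'
from h import *; from rig import vision
P={n:vision.camera_params(n) for n in('scene','side')}
I={n:cv2.imread(f'pics/{n}0.png')[:,:,::-1].copy() for n in P}
for n in P:
    print(n,'green',blobs(I[n],(50,80,40),(80,255,255),60)[0],'blue',blobs(I[n],(105,120,50),(125,255,255),40)[0])
    print(' red',[b for b in blobs(I[n],(0,150,80),(6,255,255),15)[0] if b[0][4]<400], 'yel',blobs(I[n],(22,150,120),(30,255,255),60)[0])
    for b in blobs(I[n],(50,80,40),(80,255,255),60)[0]: print(onz(P[n],*b[1],36))
    c=dict(scene=(369,247),side=(288,292))[n]; print('axis',onz(P[n],*c,36))
rows=[]
for n,(u,v),(a,b) in (('scene',(195,130),(300,185)),('side',(270,100),(185,235))):
    rows.append(np.hstack([cv2.resize(I[n][v:v+90,u:u+90],(400,300)[:1]*2 if 0 else (400,400),interpolation=cv2.INTER_CUBIC)[:300*400//400]]))
cv2.imwrite('pics/z1.png',np.hstack(rows)[:,:,::-1])
E
```

```text
scene green [([229, 0, 10, 12, 64], [233.2, 4.8]), ([354, 217, 22, 16, 287], [364.6, 224.5])] blue [([236, 151, 14, 7, 50], [242.7, 154.2]), ([229, 155, 19, 14, 165], [237.6, 162.5]), ([131, 219, 35, 24, 397], [150.0, 233.2])]
 red [] yel [([302, 213, 14, 22, 243], [308.2, 222.8]), ([317, 310, 132, 90, 7816], [378.2, 363.8])]
[ -504.18687605 -1302.67679771    36.        ]
[495.78134018 158.42561468  36.        ]
axis [561.7018271  212.93795833  36.        ]
side green [([307, 269, 29, 25, 558], [320.8, 280.6])] blue [([319, 122, 17, 18, 222], [327.2, 129.9]), ([312, 128, 16, 17, 113], [317.9, 137.1])]
 red [([315, 158, 6, 5, 19], [317.5, 159.8]), ([323, 161, 4, 6, 22], [324.6, 163.3]), ([329, 163, 22, 12, 105], [339.0, 168.4]), ([272, 319, 6, 15, 63], [274.6, 325.6])] yel [([220, 189, 14, 11, 110], [226.1, 193.6]), ([61, 296, 113, 94, 3759], [130.8, 343.8])]
[495.76363034 157.47145384  36.        ]
axis [562.2833963  210.42106834  36.        ]
```

View pics/z1.png

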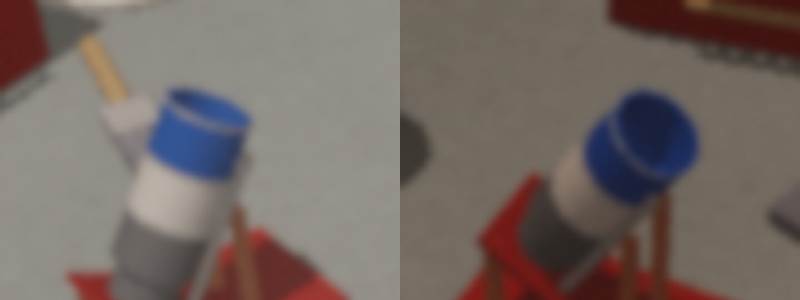

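```bash
python3 - <<'E'
from h import *; from rig import r,vision
P={n:vision.camera_params(n) for n in('scene','side')}
I={n:cv2.imread(f'pics/{n}0.png')[:,:,::-1].copy() for n in P}
z=lambda n,a,b:(P[n],*( (195+a/4.444,130+b/4.444) if n=='scene' else (270+(a-400)/4.444,100+b/4.444)))
for k,a,b in (('mouth',(207,110),(655,145)),('can',None,None)):
    print(k,tri(z('scene',*a),z('side',*b)) if a else tri((P['scene'],308.2,222.8),(P['side'],226.5,200)))
# rough axis: left/right edge midpoints of blue/white and white/grey seams (outside midline)
print('bw',tri(z('scene',193,165),z('side',617,175)),'wg',tri(z('scene',163,225),z('side',570,215)))
for n in P:
    b,m=blobs(I[n],(0,110,60),(8,255,255),10); b+=blobs(I[n],(172,110,60),(180,255,255),10)[0]
    print(n,[x for x in b if x[0][4]<300 and abs(x[1][1]-(257 if n=='scene' else 325))<25])
print('handle top', tri((P['scene'],406,250),(P['side'],275,319)), onz(P['side'],274.6,320,89),onz(P['scene'],406,250,89))
w=vision.camera_params('wrist'); s=r.sense(); T=R.from_euler('xyz',s['tcp_rot'])
print('cam in tool',T.inv().apply(w['position']-s['eef_pos']),(T.inv()*R.from_euler('xyz',w['rotation'])).as_matrix().round(3),w['fx'])
E
```

```text
mouth (array([ 584.31056243, -219.21041332,  179.73629429]), np.float64(5.197343808395089))
can (array([727.38673133, 131.50874858, 229.79167325]), np.float64(2.4133770220356183))
bw (array([ 607.66243997, -216.07972618,  150.94032446]), np.float64(3.180826220678073)) wg (array([ 637.8963204 , -218.91840085,  112.93526954]), np.float64(12.241106861799658))
scene [([403, 249, 6, 15, 55], [405.1, 255.8])]
side [([271, 318, 8, 17, 99], [274.6, 325.9])]
handle top (array([555.99071918, 316.45176047,  91.41793241]), np.float64(3.460778105855153)) [556.4261981  315.85707842  89.        ] [554.93118279 317.50756683  89.        ]
cam in tool [  82.83471614    0.36631872 -165.21916713] [[-0.001  0.947  0.321]
 [ 1.     0.     0.002]
 [ 0.002  0.321 -0.947]] 297.25129486012605
```

Request:
{"name": "move_arm", "arguments": {"series": "-1 0 0 -1 0 0 0; -1 0 0 -1 0 0 0; -1 -.7 -.91 -.1 0 0 0; -1 -.7 -.91 -.1 0 0 0; -1 -.7 -.91 -.1 0 0 0; -1 -.7 -.91 -.1 0 0 0; -1 -.7 -.91 -.1 0 0 0; -1 -.7 -.91 -.1 0 0 0; -1 -.7 -.91 0 0 0 0; -1 -.7 -.91 0 0 0 0; -1 -.7 -.91 0 0 0 0; -1 -.7 -.91 0 0 0 0; -1 -.7 -.91 0 0 0 0; -1 -.7 -.91 0 0 0 0; -1 -.7 -.91 0 0 0 0; -1 -.7 -.91 0 0 0 0; -1 -.7 -.91 0 0 0 0; -1 -.7 -.91 0 0 0 0; -1 -.7 -.91 0 0 0 0; -1 -.7 -.91 0 0 0 0"}}

```text
clock: 2.6
eef_pos: [473.2, -212.6, 315.3]
tcp_rot: [-3.136, 0.0, 2.824]
contact_force: [1.2, -0.6, 1.8]
opening: 1.0
```

Request:
{"name": "move_arm", "arguments": {"series": "-1 0 0 0 0 0 10.6; -1 0 0 0 0 0 10.6; -1 0 0 0 0 0 10.6; -1 0 0 0 0 0 10.6; -1 0 0 0 0 0 10.6; -1 0 0 0 0 0 10.6; -1 0 0 0 0 0 10.6; -1 0 0 0 0 0 10.6; -1 0 0 0 0 0 10.6; -1 0 0 0 0 0 10.6; -1 0 0 0 0 0 10.6; -1 0 0 0 0 0 10.6; -1 0 0 0 0 0 10.6; -1 0 0 0 0 0 10.6; -1 0 0 0 0 0 10.6; -1 0 0 0 0 0 10.6; -1 0 0 0 0 0 0"}}

```text
clock: 4.72
eef_pos: [469.4, -214.6, 308.2]
tcp_rot: [3.139, 0.013, -0.178]
contact_force: [0.0, -0.4, 0.2]
opening: 0.999
```

Request:
{"name": "move_arm", "arguments": {"series": "-1 0 0 0 0 10.7 0; -1 0 0 0 0 10.7 0; -1 0 0 0 0 10.7 0; -1 .4 0 .6 0 0 0; -1 .4 0 .6 0 0 0; -1 0 0 0 0 0 0; -1 0 0 0 0 0 0"}}

```text
clock: 5.6
eef_pos: [518.6, -222.5, 281.1]
tcp_rot: [3.12, -0.553, -0.141]
contact_force: [0.7, -1.0, 0.6]
opening: 1.0
```

```bash
cat > snap.py <<'E'
import sys,pickle; from h import *; from rig import r,vision
n=sys.argv[1]; s=r.sense(); p=vision.camera_params('wrist'); im=vision.grab_frame('wrist')
cv2.imwrite(f'pics/{n}.png',im[:,:,::-1]); pickle.dump((p,s),open(n+'.pkl','wb'))
print(s['clock'],s['eef_pos'].round(1),s['tcp_rot'].round(3),s['contact_force'].round(1),s['qpos'].round(2))
E
python3 snap.py w1
```

```text
5.6 [ 518.6 -222.5  281.1] [ 3.12  -0.553 -0.141] [ 0.7 -1.   0.6] [-0.52 -0.07  2.09  0.31  0.61  0.99]
```

View pics/w1.png

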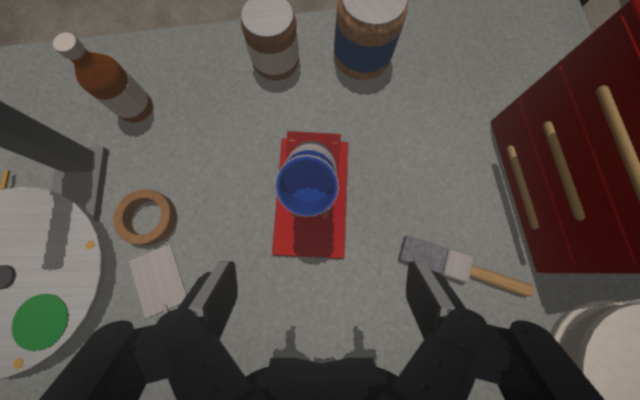

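```bash
cat > pot.py <<'E'
import sys,pickle; from h import *
n=sys.argv[1]; p,s=pickle.load(open(n+'.pkl','rb')); im=cv2.imread(f'pics/{n}.png')[:,:,::-1].copy()
b,m=blobs(im,(105,110,40),(125,255,255),200); b=max((x for x in b if abs(x[1][0]-320)<60 ),key=lambda x:x[0][4] if x[1][1]>90 else 0)
print('blob',b); x,y,w,h,_=b[0]
sub=np.zeros_like(m); sub[y:y+h,x:x+w]=m[y:y+h,x:x+w]
for v in range(y,y+h,5):
    c=np.flatnonzero(sub[v]); print(v,c[0],c[-1],end='; ')
print()
_,red=blobs(im,(0,120,50),(8,255,255)); red|=blobs(im,(172,120,50),(180,255,255))[1]; red[:, :230]=0; red[:,400:]=0; red[:110]=0;red[290:]=0
def edge(side):
    pts=[]
    for v in range(155,250,3):
        c=np.flatnonzero(red[v])
        if len(c): pts.append((c[0]-.5 if side==0 else c[-1]+.5,v))
    P=np.array([onz(p,u,v,0)[:2] for u,v in pts]); l=cv2.fitLine(P.astype(np.float32),cv2.DIST_HUBER,0,.01,.01).ravel()
    return np.degrees(np.arctan(l[1]/l[0])),P[0],P[-1]
print(edge(0),edge(1))
T=R.from_euler('xyz',s['tcp_rot']).as_matrix(); print('tool z az',np.degrees(np.arctan2(T[1,2],T[0,2])),'tilt',np.degrees(np.arccos(-T[2,2])),'y.z',T[2,1])
k=max(80,w+30); cx,cy=x+w//2,y+h//2; k//=2
cv2.imwrite(f'pics/{n}z.png',cv2.resize(im[cy-k:cy+k,cx-k:cx+k],(400,400),interpolation=cv2.INTER_CUBIC)[:,:,::-1]); print('crop',cx-k,cy-k,400/(2*k))
E
python3 pot.py w1
```

```text
blob ([277, 157, 60, 58, 2715], [306.7, 185.6])
157 303 325; 162 289 330; 167 283 328; 172 280 332; 177 278 335; 182 277 336; 187 277 336; 192 278 335; 197 280 334; 202 282 331; 207 287 327; 212 295 319; 
(np.float32(-59.77973), array([ 698.9212335 , -187.19100881]), array([ 548.44716978, -156.1763931 ])) (np.float32(-11.447014), array([ 682.97587586, -296.037155  ]), array([ 531.79319423, -264.97310149]))
tool z az -10.399021859317756 tilt 31.710358777874813 y.z 0.018004592478245894
crop 262 141 4.444444444444445
```

View pics/w1z.png

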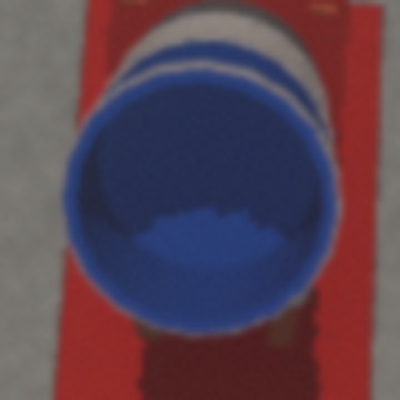

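```bash
python3 - <<'E'
from h import *; import pickle; from rig import vision
p,s=pickle.load(open('w1.pkl','rb')); c,d=ray(p,307.4,185.8); _,Rm,_=cam(p)
for w in (60.5,61.5,62.5): print(w,c+d*(p['fx']*60/w)/np.dot(d,-Rm[:,2]))
q={n:vision.camera_params(n) for n in('scene','side')}
for n,uv in (('scene',(241.6,154.8)),('side',(327.3,132))): print(n,tri((p,307.4,185.8),(q[n],*uv)))
M=c+d*(p['fx']*60/61.5)/np.dot(d,-Rm[:,2]); az=np.radians(168.5); a=np.array([np.sin(.5585)*np.cos(az),np.sin(.5585)*np.sin(az),np.cos(.5585)])
for k in (40,80): print('rim below',k,proj(p,M-a*k), {n:proj(q[n],[M,M-a*k]).round(1).tolist() for n in q})
E
```

```text
60.5 [ 586.39414074 -220.93547285  181.56639688]
61.5 [ 585.04253031 -220.86202122  186.17885235]
62.5 [ 583.73417141 -220.79092003  190.64370925]
scene (array([ 585.50949314, -220.33513422,  182.82803341]), np.float64(1.5208473956481166))
side (array([ 586.67668898, -220.99415826,  177.2043736 ]), np.float64(1.9110393555225647))
rim below 40 [[309.31018129 175.98652844]] {'scene': [[241.2, 153.7], [236.8, 165.8]], 'side': [[327.6, 129.5], [320.5, 136.6]]}
rim below 80 [[310.82530616 168.2026417 ]] {'scene': [[241.2, 153.7], [232.6, 177.6]], 'side': [[327.6, 129.5], [313.7, 143.3]]}
```

```bash
cat >> h.py <<'E'
def toolR(z,x):
    z=z/np.linalg.norm(z); y=np.cross(z,x); y/=np.linalg.norm(y); return np.c_[np.cross(y,z),y,z]
def delta(s,X,Rt=None):
    T=R.from_euler('xyz',s['tcp_rot']); Rt=T.as_matrix() if Rt is None else Rt
    rv=(T.inv()*R.from_matrix(Rt)).as_rotvec(degrees=True)
    print('rot(now tool)',rv.round(2),'shift40 now axes',(T.inv().apply(X-s['eef_pos'])/40).round(3),'after rot',(Rt.T@(X-s['eef_pos'])/40).round(3))
def axis(az,t=32): az,t=np.radians(az),np.radians(t); return np.array([np.sin(t)*np.cos(az),np.sin(t)*np.sin(az),np.cos(t)])
M=np.array([585.7,-220.8,183.]); A=axis(168.5)
RT=toolR(-A,np.array([1.,-.2,1]))
RT=toolR(-A,np.cross(np.cross(-A,[0,0,1.])*-1,-A)*-1 if 0 else np.array([0,0,1.]))
E
python3 - <<'E'
from h import *; from rig import r
print(RT.round(3)); delta(r.sense(),M+40*A,RT)
E
```

```text
[[ 0.831 -0.199  0.519]
 [-0.169 -0.98  -0.106]
 [ 0.53   0.    -0.848]]
rot(now tool) [-0.58  0.27  2.88] shift40 now axes [ 0.113 -0.354  1.952] after rot [ 0.085 -0.378  1.949]
```

Request:
{"name": "move_arm", "arguments": {"series": "-1 0 0 0 -.6 .3 2.9; -1 .05 -.2 .5 0 0 0; -1 .04 -.2 .5 0 0 0; -1 0 0 .5 0 0 0; -1 0 0 .45 0 0 0; -1 0 0 0 0 0 0; -1 0 0 0 0 0 0"}}

```text
clock: 6.52
eef_pos: [565.8, -216.6, 219.7]
tcp_rot: [3.136, -0.564, -0.196]
contact_force: [-0.2, -0.8, 0.4]
opening: 1.003
```

```bash
python3 snap.py w2; python3 pot.py w2; python3 - <<'E'
from h import *; import pickle
p,s=pickle.load(open('w2.pkl','rb')); print('pred mouth px',proj(p,M),proj(p,M-40*A)); delta(s,M+40*A,RT)
E
```

```text
6.525 [ 565.8 -216.6  219.7] [ 3.136 -0.564 -0.196] [-0.2 -0.8  0.4] [-0.44  0.08  2.11  0.31  0.42  1.07]
blob ([281, 185, 80, 75, 4650], [320.3, 222.0])
185 295 346; 190 291 349; 195 293 347; 200 288 352; 205 285 355; 210 283 358; 215 282 359; 220 281 360; 225 281 360; 230 282 359; 235 283 357; 240 286 354; 245 289 351; 250 295 346; 255 303 338; 
(np.float32(-11.771623), array([ 724.94587115, -192.5142086 ]), array([ 593.77246387, -164.67052435])) (np.float32(-11.583856), array([ 703.31095552, -300.84720681]), array([ 571.65329568, -274.33107196]))
tool z az -11.76331336814767 tilt 32.33065819015149 y.z 0.0043415977371462425
crop 266 167 3.6363636363636362
pred mouth px [[321.36575624 222.26149944]] [[321.15716946 205.12090855]]
rot(now tool) [ 0.14 -0.33  0.24] shift40 now axes [-0.054  0.004  0.047] after rot [-0.054  0.004  0.047]
```

View pics/w2z.png

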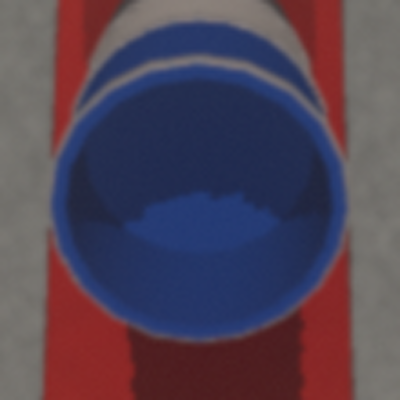

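Request:
{"name": "move_arm", "arguments": {"series": "-1 -.04 -.01 0 .1 -.3 .2; -1 0 0 .5 0 0 0; -1 0 0 .5 0 0 0; -1 0 0 .5 0 0 0; -1 0 0 .3 0 0 0; -1 0 0 .25 0 0 0; -1 0 0 0 0 0 0; -1 0 0 0 0 0 0"}}

```text
clock: 7.58
eef_pos: [609.2, -226.1, 152.3]
tcp_rot: [3.139, -0.565, -0.201]
contact_force: [-0.2, 0.6, 0.0]
opening: 0.999
```

```bash
python3 - <<'E'
from h import *; from rig import r
s=r.sense(); delta(s,M-42*A,RT); print(s['contact_force'])
E
```

```text
rot(now tool) [ 0.12 -0.37  0.01] shift40 now axes [-0.103 -0.013  0.079] after rot [-0.103 -0.013  0.08 ]
[-0.19944369  0.56406819  0.01264057]
```

Request:
{"name": "move_arm", "arguments": {"series": "-1 -.09 -.02 .08 0 -.4 0; -.6 0 0 0 0 0 0; -.5 0 0 0 0 0 0; -.45 0 0 0 0 0 0; -.42 0 0 0 0 0 0; -.42 0 0 0 0 0 0", "grip_force": 25}}

```text
clock: 8.32
eef_pos: [608.0, -225.0, 148.6]
tcp_rot: [3.139, -0.559, -0.2]
contact_force: [0.5, -0.1, 0.4]
opening: 0.711
```

```bash
python3 snap.py w3; python3 pot.py w3|head -2; python3 - <<'E'
from h import *; import pickle
p,s=pickle.load(open('w3.pkl','rb')); print('pred mouth px',proj(p,M)); delta(s,M-42*A,RT); print(s['opening']*85, s['wrist_torque'])
im=cv2.imread('pics/w3.png'); cv2.imwrite('pics/w3c.png',cv2.resize(im[150:400,160:480],(640,500)))
E
```

```text
8.325 [ 608.  -225.   148.6] [ 3.139 -0.559 -0.2  ] [ 0.5 -0.1  0.4] [-0.42  0.26  2.08  0.43  0.28  0.97]
blob ([257, 231, 128, 109, 10731], [320.6, 285.1])
231 276 366; 236 274 368; 241 272 370; 246 270 372; 251 272 369; 256 268 374; 261 265 376; 266 263 379; 271 260 381; 276 259 382; 281 258 383; 286 257 384; 291 257 383; 296 259 382; 301 261 380; 306 263 379; 311 266 375; 316 269 372; 321 274 368; 326 280 361; 331 287 354; 336 300 341; 
pred mouth px [[322.48637077 284.96032693]]
rot(now tool) [ 0.13 -0.02  0.02] shift40 now axes [-0.025  0.008  0.021] after rot [-0.025  0.008  0.021]
60.438987739511624 [ 0.06302838  0.2552696  -0.02372941]
```

View pics/w3c.png

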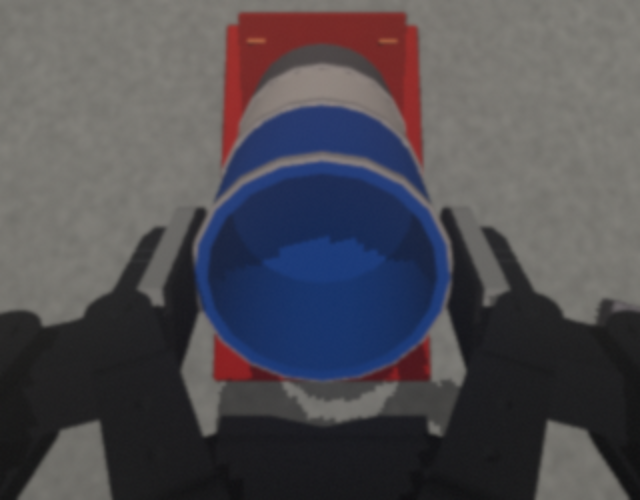

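Request:
{"name": "move_arm", "arguments": {"series": "-.38 0 0 0 0 0 0; -.34 0 0 0 0 0 0; -.2 0 0 0 0 0 0; -.1 0 0 0 0 0 0; 0 0 0 0 0 0 0; 0 0 0 0 0 0 0", "grip_force": 25}}

```text
clock: 9.12
eef_pos: [607.9, -224.9, 148.8]
tcp_rot: [3.139, -0.559, -0.2]
contact_force: [-1.2, 0.7, 1.9]
opening: 0.694
```

Request:
{"name": "move_arm", "arguments": {"series": "0 0 0 -.15 0 0 0; 0 0 0 -.15 0 0 0; 0 0 0 -.15 0 0 0; 0 0 0 0 0 0 0"}}

```text
clock: 9.62
eef_pos: [597.8, -222.9, 165.0]
tcp_rot: [3.139, -0.559, -0.2]
contact_force: [-0.3, 0.5, -1.0]
opening: 0.698
```

```bash
python3 - <<'E'
from h import *; from rig import r
s=r.sense(); S=np.array([607.9,-224.9,148.8]); delta(s,S+0*A,RT); print(s['contact_force'],s['wrist_torque'],s['opening'])
E
```

```text
rot(now tool) [ 0.13 -0.01  0.02] shift40 now axes [ 0.004 -0.002  0.481] after rot [ 0.004 -0.001  0.481]
[-0.26443082  0.52406428 -0.99963205] [0.04967235 0.36875886 0.03303981] 0.6975147571296823
```

Request:
{"name": "move_arm", "arguments": {"series": "0 0 0 -.2 0 0 0; 0 0 0 -.2 0 0 0; 0 0 0 -.2 0 0 0; 0 0 0 -.3 0 0 0; 0 0 0 -.4 0 0 0; 0 0 0 -.5 0 0 0; 0 0 0 -.5 0 0 0; 0 0 0 -.5 0 0 0; 0 0 0 0 0 0 0"}}

```text
clock: 10.75
eef_pos: [535.1, -210.1, 267.7]
tcp_rot: [3.138, -0.561, -0.2]
contact_force: [-0.7, -0.2, -1.1]
opening: 0.694
```

```bash
python3 - <<'E'
from h import *; from rig import r,vision
s=r.sense(); print(s['eef_pos'],s['contact_force'],s['opening'])
im=vision.grab_frame('side'); im0=cv2.imread('pics/side0.png')[:,:,::-1]
c=[cv2.resize(i[100:200,270:370],(400,400),interpolation=cv2.INTER_CUBIC) for i in (im0,im)]
cv2.imwrite('pics/s2.png',np.hstack(c)[:,:,::-1])
E
```

```text
[ 535.14941636 -210.14319638  267.70728686] [-0.73044321 -0.17710672 -1.14582562] 0.6939952870111359
```

View pics/s2.png

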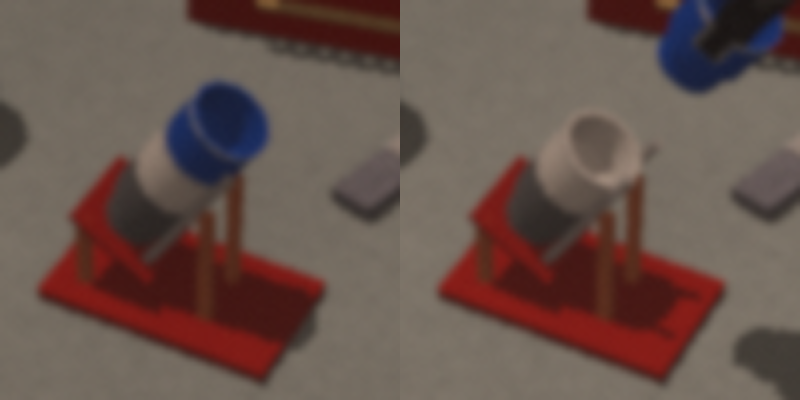

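Request:
{"name": "move_arm", "arguments": {"series": "0 0 0 0 0 -8 0; 0 0 0 0 0 -8 0; 0 0 0 0 0 -8 0; 0 0 0 0 0 -8 0; 0 0 0 0 0 0 0; 0 0 0 0 0 0 -10.2; 0 0 0 0 0 0 -10.2; 0 0 0 0 0 0 -10.2; 0 0 0 0 0 0 -10.2; 0 0 0 0 0 0 -10.2; 0 0 0 0 0 0 -10.2; 0 0 0 0 0 0 -10.2; 0 0 0 0 0 0 -10.2; 0 0 0 0 0 0 -10.2; 0 0 0 0 0 0 -10.2; 0 0 0 0 0 0 0"}}

```text
clock: 12.8
eef_pos: [526.7, -206.8, 253.8]
tcp_rot: [-3.139, -0.001, 1.633]
contact_force: [0.7, 0.5, -0.8]
opening: 0.698
```

```bash
cat >> h.py <<'E'
PAD=np.array([495.8,158.,36]); AX=np.array([562.,211.5,34]); DN=np.array([0,0,-1.])
RP=toolR(DN,np.array([0,1.,0]))
E
python3 - <<'E'
from h import *; from rig import r
s=r.sense(); print(s['tcp_rot'],s['qpos'].round(2)); delta(s,PAD+[0,0,90],RP)
E
```

```text
[-3.13905297e+00 -1.11658087e-03  1.63336288e+00] [-0.38  0.22  1.71 -0.    1.21 -0.44]
rot(now tool) [-0.15 -0.06  3.58] shift40 now axes [ 9.147 -0.193  3.207] after rot [ 9.12  -0.773  3.196]
```

Request:
{"name": "move_arm", "arguments": {"series": "0 .3 -.02 0 -.15 -.06 0; 0 .6 -.02 0 0 0 0; 0 .8 -.02 0 0 0 0; 0 .8 -.02 0 0 0 0; 0 .8 -.02 0 0 0 0; 0 .8 -.02 0 0 0 0; 0 .8 -.02 0 0 0 0; 0 .8 -.02 0 0 0 0; 0 .8 -.02 0 0 0 0; 0 .8 -.02 0 0 0 0; 0 .8 -.02 0 0 0 0; 0 .5 0 0 0 0 0; 0 .2 0 0 0 0 0; 0 0 0 0 0 0 0; 0 0 0 0 0 0 0"}}

```text
clock: 14.68
eef_pos: [495.2, 162.6, 252.2]
tcp_rot: [3.132, -0.005, 1.587]
contact_force: [0.1, -1.4, -1.7]
opening: 0.695
```

```bash
python3 snap.py w4; python3 - <<'E'
from h import *; import pickle; from rig import r
p,s=pickle.load(open('w4.pkl','rb')); delta(s,PAD+[0,0,90],RP); delta(s,PAD+[0,0,90])
im=cv2.imread('pics/w4.png')[:,:,::-1].copy()
print('green',blobs(im,(50,80,30),(80,255,255),100)[0],'pred pad',proj(p,PAD))
b,m=blobs(im,(105,110,40),(125,255,255),500); print('blue',b)
T=R.from_euler('xyz',s['tcp_rot']).apply([0,0,-1]); print('pred rim centre',proj(p,s['eef_pos']+T*41))
red,_=blobs(im,(0,130,50),(8,255,255),60); print('red',red)
E
```

```text
14.675 [495.2 162.6 252.2] [ 3.132 -0.005  1.587] [ 0.1 -1.4 -1.7] [0.31 0.14 1.81 0.   1.18 0.3 ]
rot(now tool) [ 0.55 -0.28  0.95] shift40 now axes [-0.129 -0.018  3.155] after rot [-0.114  0.014  3.156]
rot(now tool) [0. 0. 0.] shift40 now axes [-0.129 -0.018  3.155] after rot [-0.129 -0.018  3.155]
green [([294, 147, 53, 53, 2195], [319.8, 173.4])] pred pad [[320.39134866 173.60423708]]
blue [([271, 200, 102, 46, 1832], [320.3, 219.0]), ([258, 231, 127, 108, 10672], [321.3, 284.6])]
pred rim centre [[321.58841825 282.93296473]]
red [([378, 18, 14, 17, 188], [384.5, 26.1]), ([340, 350, 45, 18, 337], [363.4, 356.3]), ([429, 361, 16, 27, 275], [436.0, 372.3])]
```

View pics/w4.png

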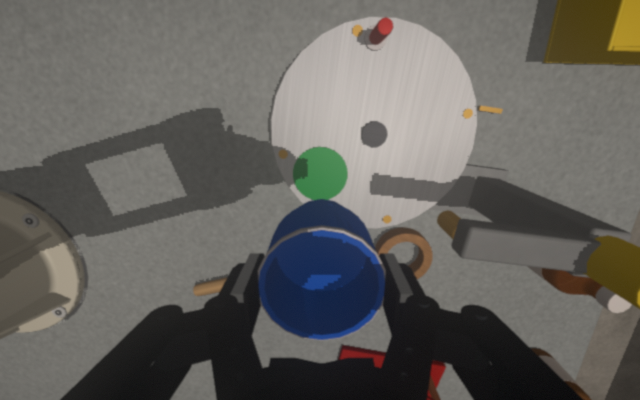

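Request:
{"name": "move_arm", "arguments": {"series": "0 -.12 -.01 0 .5 -.3 0; 0 0 0 .5 0 0 0; 0 0 0 .6 0 0 0; 0 0 0 .6 0 0 0; 0 0 0 .6 0 0 0; 0 0 0 .6 0 0 0; 0 0 0 .5 0 0 0; 0 0 0 .4 0 0 0; 0 0 0 .2 0 0 0; 0 0 0 .1 0 0 0; 0 0 0 0 0 0 0; 0 0 0 0 0 0 0"}}

```text
clock: 16.23
eef_pos: [498.7, 151.2, 85.2]
tcp_rot: [3.139, 0.002, 1.579]
contact_force: [-0.3, -0.0, -1.1]
opening: 0.7
```

```bash
python3 - <<'E'
from h import *; import pickle; from rig import r
p,s=pickle.load(open('w4.pkl','rb')); print('axis',onz(p,374,133.5,35),'handle',onz(p,386,25,89),onz(p,386,23,89))
s=r.sense(); delta(s,PAD+[0,0,25],RP); print(s['contact_force'],s['eef_pos'])
E
```

```text
axis [562.66170034 210.29059066  35.        ] handle [557.01046378 318.45545387  89.        ] [556.86585713 320.15861876  89.        ]
rot(now tool) [0.17 0.11 0.46] shift40 now axes [ 0.171 -0.073  0.604] after rot [ 0.169 -0.073  0.604]
[-0.27349237 -0.03030488 -1.05943725] [498.71128541 151.22221186  85.17417364]
```

Request:
{"name": "move_arm", "arguments": {"series": "0 .1 -.04 .1 .2 .1 0; 0 .07 -.03 .1 0 0 0; 0 0 0 .1 0 0 0; 0 0 0 .1 0 0 0; 0 0 0 0 0 0 0"}}

```text
clock: 16.85
eef_pos: [496.0, 158.9, 68.7]
tcp_rot: [3.141, -0.0, 1.579]
contact_force: [0.3, 0.5, -0.2]
opening: 0.698
```

```bash
python3 - <<'E'
from h import *; from rig import r
s=r.sense(); delta(s,PAD+[0,0,25],RP); print(s['contact_force'],s['eef_pos'])
E
```

```text
rot(now tool) [ 0.02 -0.01  0.49] shift40 now axes [-0.022 -0.004  0.192] after rot [-0.022 -0.004  0.192]
[ 0.2938156   0.46240927 -0.24708262] [495.95969219 158.8700173   68.6945356 ]
```

Request:
{"name": "move_arm", "arguments": {"series": "0 -.01 0 .04 0 0 0; 0 0 0 .03 0 0 0; 0 0 0 .03 0 0 0; 0 0 0 .03 0 0 0; 0 0 0 0 0 0 0"}}

```text
clock: 17.48
eef_pos: [496.2, 158.3, 63.3]
tcp_rot: [3.141, -0.0, 1.579]
contact_force: [0.2, -0.3, -0.6]
opening: 0.697
```

Request:
{"name": "move_arm", "arguments": {"series": "0 0 0 .02 0 0 0; 0 0 0 0 0 0 0"}}

```text
clock: 17.73
eef_pos: [496.3, 158.4, 62.5]
tcp_rot: [3.141, -0.0, 1.579]
contact_force: [0.1, 0.5, -1.0]
opening: 0.699
```

Request:
{"name": "move_arm", "arguments": {"series": "0 0 0 .02 0 0 0; 0 0 0 0 0 0 0"}}

```text
clock: 17.98
eef_pos: [496.3, 158.3, 61.7]
tcp_rot: [3.141, -0.0, 1.579]
contact_force: [0.5, -0.1, -1.0]
opening: 0.697
```

Request:
{"name": "move_arm", "arguments": {"series": "0 0 0 .02 0 0 0; 0 0 0 0 0 0 0"}}

```text
clock: 18.23
eef_pos: [496.3, 158.4, 60.9]
tcp_rot: [3.141, -0.0, 1.579]
contact_force: [-0.2, 0.0, -1.4]
opening: 0.689
```

Request:
{"name": "move_arm", "arguments": {"series": "0 0 0 .02 0 0 0; 0 0 0 0 0 0 0"}}

```text
clock: 18.48
eef_pos: [496.3, 158.4, 60.0]
tcp_rot: [3.141, -0.0, 1.579]
contact_force: [0.8, 0.3, -1.0]
opening: 0.696
```

Request:
{"name": "move_arm", "arguments": {"series": "0 0 0 .02 0 0 0; 0 0 0 0 0 0 0"}}

```text
clock: 18.73
eef_pos: [496.3, 158.4, 59.1]
tcp_rot: [3.141, -0.0, 1.579]
contact_force: [0.8, -0.0, -1.8]
opening: 0.695
```

Request:
{"name": "move_arm", "arguments": {"series": "0 0 0 .02 0 0 0; 0 0 0 0 0 0 0"}}

```text
clock: 18.98
eef_pos: [496.3, 158.4, 58.3]
tcp_rot: [3.141, -0.0, 1.579]
contact_force: [0.4, 0.3, -0.7]
opening: 0.694
```

Request:
{"name": "move_arm", "arguments": {"series": "0 0 0 .02 0 0 0; 0 0 0 0 0 0 0"}}

```text
clock: 19.23
eef_pos: [496.4, 158.4, 57.8]
tcp_rot: [3.14, -0.0, 1.579]
contact_force: [-0.6, 0.2, -0.5]
opening: 0.691
```

Request:
{"name": "move_arm", "arguments": {"series": "0 0 0 .02 0 0 0; 0 0 0 0 0 0 0"}}

```text
clock: 19.48
eef_pos: [496.5, 158.4, 57.9]
tcp_rot: [3.14, -0.0, 1.579]
contact_force: [0.3, 0.7, -0.7]
opening: 0.694
```

Request:
{"name": "move_arm", "arguments": {"series": "0 0 0 .03 0 0 0; 0 0 0 0 0 0 0"}}

```text
clock: 19.73
eef_pos: [496.7, 158.4, 57.9]
tcp_rot: [3.14, -0.0, 1.579]
contact_force: [0.8, -0.5, -0.6]
opening: 0.694
```

```bash
python3 snap.py w5; python3 - <<'E'
from h import *; import pickle
p,s=pickle.load(open('w5.pkl','rb')); print(s['contact_force'],s['wrist_torque'])
im=cv2.imread('pics/w5.png'); print(blobs(im[:,:,::-1].copy(),(105,110,40),(125,255,255),500)[0])
from rig import vision
a=vision.grab_frame('side')[:,:,::-1]; b=vision.grab_frame('scene')[:,:,::-1]
cv2.imwrite('pics/p5.png',np.hstack([cv2.resize(a[210:340,220:350],(400,400),interpolation=cv2.INTER_CUBIC),cv2.resize(b[165:295,310:440],(400,400),interpolation=cv2.INTER_CUBIC)]))
E
```

```text
19.725 [496.7 158.4  57.9] [ 3.14  -0.     1.579] [ 0.8 -0.5 -0.6] [ 0.31  0.4   1.98 -0.    0.77  0.3 ]
[ 0.75425209 -0.47668903 -0.55853843] [0.03688365 0.00797919 0.00302644]
[([270, 201, 101, 46, 1814], [319.1, 219.5]), ([258, 231, 127, 108, 10668], [321.2, 284.6])]
```

View pics/p5.png

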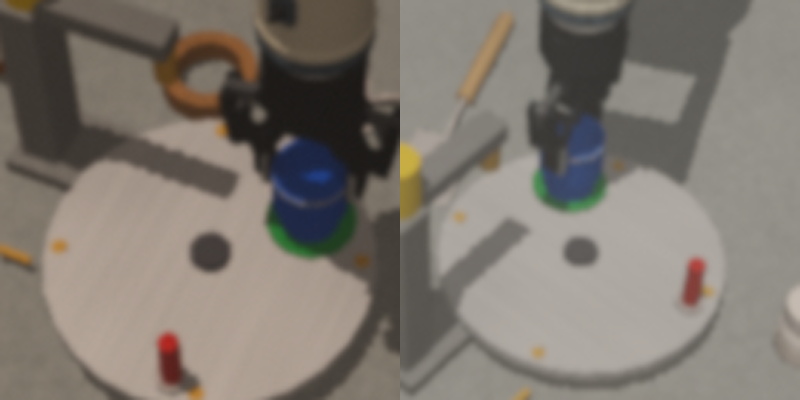

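Request:
{"name": "move_arm", "arguments": {"series": "-.3 0 0 0 0 0 0; -.4 0 0 0 0 0 0; -.45 0 0 0 0 0 0; -.5 0 0 0 0 0 0; -.6 0 0 0 0 0 0; -.8 0 0 0 0 0 0; -1 0 0 0 0 0 0; -1 0 0 0 0 0 0"}}

```text
clock: 20.88
eef_pos: [496.7, 158.3, 57.1]
tcp_rot: [3.14, -0.0, 1.579]
contact_force: [0.1, 0.8, 0.4]
opening: 1.001
```

```bash
python3 snap.py w6; python3 - <<'E'
from h import *; import pickle
p,s=pickle.load(open('w6.pkl','rb')); print(s['opening'])
im=cv2.imread('pics/w6.png'); print(blobs(im[:,:,::-1].copy(),(105,110,40),(125,255,255),500)[0])
E
```

```text
20.875 [496.7 158.3  57.1] [ 3.14  -0.     1.579] [0.1 0.8 0.4] [ 0.31  0.4   1.98 -0.    0.77  0.3 ]
1.0006989968842674
[([270, 202, 102, 46, 1910], [320.0, 220.3]), ([258, 232, 127, 109, 10669], [321.0, 285.7])]
```

Request:
{"name": "move_arm", "arguments": {"series": "-1 0 0 -.2 0 0 0; -1 0 0 -.3 0 0 0; -1 0 0 -.3 0 0 0; -1 0 0 -.4 0 0 0; -1 0 0 -.5 0 0 0; -1 0 0 -.6 0 0 0; -1 0 0 -.6 0 0 0; -1 0 0 -.6 0 0 0; -1 0 0 0 0 0 0"}}

```text
clock: 22.05
eef_pos: [497.4, 158.6, 209.4]
tcp_rot: [3.135, -0.002, 1.579]
contact_force: [-0.1, 0.2, -0.4]
opening: 1.002
```

```bash
cat >> h.py <<'E'
H0=np.array([557.,318.5,89]); AXC=np.array([562.4,210.9,34])
PH=np.arctan2(H0[1]-AXC[1],H0[0]-AXC[0])
def hpose(deg,z=60):
    f=PH+np.radians(deg); u=np.array([np.cos(f),np.sin(f),0]); return AXC*[1,1,0]+108*u+[0,0,z],toolR(DN,u)
E
python3 snap.py w7; python3 - <<'E'
from h import *; import pickle
p,s=pickle.load(open('w7.pkl','rb')); X,Rt=hpose(0,140); delta(s,X,Rt); print(np.degrees(PH),X)
im=cv2.imread('pics/w7.png')[:,:,::-1].copy(); print(blobs(im,(105,110,40),(125,255,255),500)[0],blobs(im,(50,80,30),(80,255,255),100)[0])
print('pred rim z102',proj(p,PAD+[0,0,66]),[x for x in blobs(im,(0,130,50),(8,255,255),40)[0]])
E
```

```text
22.05 [497.4 158.6 209.4] [ 3.135e+00 -2.000e-03  1.579e+00] [-0.1  0.2 -0.4] [ 0.31  0.19  1.86 -0.    1.09  0.3 ]
rot(now tool) [ 0.39 -0.1  -2.39] shift40 now axes [3.988 1.512 1.752] after rot [3.924 1.689 1.734]
92.8730283426143 [556.98673834 318.76425079 140.        ]
[([290, 165, 61, 59, 2455], [317.9, 192.4])] [([289, 149, 60, 32, 497], [317.8, 159.3])]
pred rim z102 [[319.16845672 194.55520652]] [([384, 0, 18, 17, 246], [392.3, 7.4])]
```

Request:
{"name": "move_arm", "arguments": {"series": "-1 .5 .2 0 .4 -.1 0; -1 .7 .26 0 0 0 0; -1 .7 .26 0 0 0 0; -1 .7 .26 0 0 0 0; -1 .7 .26 0 0 0 0; -1 .5 .2 0 0 0 0; -1 .2 .07 0 0 0 -2.4; -1 0 0 0 0 0 0; -1 0 0 0 0 0 0"}}

```text
clock: 23.22
eef_pos: [555.0, 328.9, 199.2]
tcp_rot: [-3.128, 0.004, 1.625]
contact_force: [-0.3, 0.1, 0.0]
opening: 1.0
```

```bash
python3 snap.py w8; python3 - <<'E'
from h import *; import pickle
p,s=pickle.load(open('w8.pkl','rb')); X,Rt=hpose(0,130); delta(s,X,Rt)
im=cv2.imread('pics/w8.png')[:,:,::-1].copy(); print(blobs(im,(0,130,50),(8,255,255),40)[0],'pred top',proj(p,H0),'pred foot',proj(p,H0-[0,0,55]))
E
```

```text
23.225 [555.  328.9 199.2] [-3.128  0.004  1.625] [-0.3  0.1  0. ] [0.53 0.4  1.59 0.   1.17 0.48]
rot(now tool) [-0.79  0.25  0.2 ] shift40 now axes [-0.249  0.059  1.73 ] after rot [-0.256  0.036  1.729]
[([317, 197, 14, 13, 145], [323.5, 202.9])] pred top [[324.60699369 202.7698771 ]] pred foot [[324.8116649  187.28337559]]
```

View pics/w8.png

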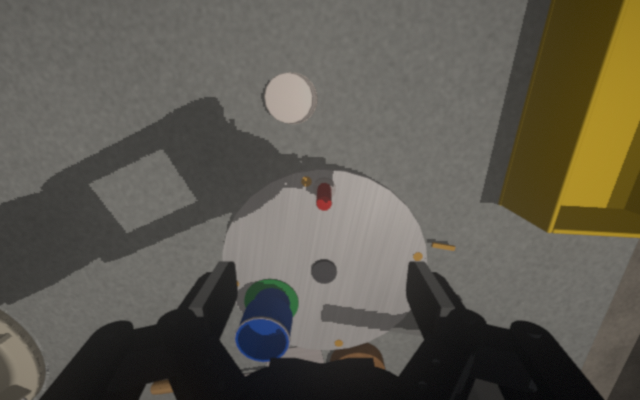

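Request:
{"name": "move_arm", "arguments": {"series": "-.2 -.2 .04 0 -.8 .25 0; -.2 -.05 0 .3 0 0 0; -.2 0 0 .4 0 0 0; -.2 0 0 .4 0 0 0; -.2 0 0 .3 0 0 0; -.2 0 0 .1 0 0 0; -.2 0 0 0 0 0 0"}}

```text
clock: 24.15
eef_pos: [556.6, 316.2, 134.1]
tcp_rot: [-3.141, 0.001, 1.622]
contact_force: [-0.4, 1.1, -0.6]
opening: 0.603
```

```bash
python3 - <<'E'
from h import *; from rig import r,vision
s=r.sense(); delta(s,*hpose(0,60)); print(s['opening'])
q=vision.camera_params('scene'); J=onz(q,444,264,60); print('jar',J,np.linalg.norm((J-AXC)[:2]),np.degrees(np.arctan2(J[1]-AXC[1],J[0]-AXC[0])))
E
```

```text
rot(now tool) [-0.03  0.03  0.08] shift40 now axes [0.064 0.015 1.853] after rot [0.063 0.014 1.853]
0.6026425860258202
jar [516.76846756 412.77435373  60.        ] 206.96736807015137 102.7370476381381
```

Request:
{"name": "move_arm", "arguments": {"series": "-.2 .06 .01 .2 0 0 0; -.2 0 0 .4 0 0 0; -.2 0 0 .4 0 0 0; -.2 0 0 .4 0 0 0; -.2 0 0 .3 0 0 0; -.2 0 0 .1 0 0 0; -.2 0 0 0 0 0 0; -.2 0 0 0 0 0 0"}}

```text
clock: 25.15
eef_pos: [557.2, 319.1, 57.3]
tcp_rot: [3.142, 0.0, 1.622]
contact_force: [0.1, 0.4, 0.7]
opening: 0.597
```

```bash
python3 - <<'E'
from h import *; from rig import r,vision
s=r.sense(); delta(s,*hpose(0,60)); print(s['opening'])
E
```

```text
rot(now tool) [0.01 0.02 0.09] shift40 now axes [-0.009 -0.006 -0.068] after rot [-0.009 -0.006 -0.068]
0.5972949524542137
```

Request:
{"name": "move_arm", "arguments": {"series": ".2 0 0 0 0 0 0; .5 0 0 0 0 0 0; .56 0 0 0 0 0 0; .6 0 0 0 0 0 0; .65 0 0 0 0 0 0; .75 0 0 0 0 0 0; .75 0 0 0 0 0 0; .75 0 0 0 0 0 0", "grip_force": 20}}

```text
clock: 26.15
eef_pos: [556.3, 319.3, 58.5]
tcp_rot: [-3.141, -0.0, 1.622]
contact_force: [-2.1, -0.0, 1.1]
opening: 0.169
```

Request:
{"name": "move_arm", "arguments": {"series": ".75 0 -.05 0 0 0 -1; .75 0 -.1 0 0 0 -2; .75 -.01 -.14 0 0 0 -3; .75 -.01 -.14 0 0 0 -3; .75 -.01 -.14 0 0 0 -3; .75 -.01 -.14 0 0 0 -3; .75 0 0 0 0 0 0"}}

```text
clock: 27.02
eef_pos: [530.2, 314.8, 58.5]
tcp_rot: [3.135, -0.002, 1.9]
contact_force: [0.4, -1.3, -1.1]
opening: 0.168
```

```bash
cat > chk.py <<'E'
from h import *; from rig import r
s=r.sense(); d=s['eef_pos']-AXC; print('handle angle',np.degrees(np.arctan2(d[1],d[0])-PH)%360,'r',np.hypot(*d[:2]),'tool yaw',np.degrees(s['tcp_rot'][2]-PH)%360,s['contact_force'],s['opening'],s['tcp_rot'])
E
python3 chk.py
```

```text
handle angle 14.329679761552754 r 108.753167784271 tool yaw 15.968893421236922 [ 0.38385471 -1.27939929 -1.1277425 ] 0.16841490732435965 [ 3.13505164e+00 -2.19293056e-03  1.89964990e+00]
```

Request:
{"name": "move_arm", "arguments": {"series": ".75 -.015 -.16 0 0 0 -3.4; .75 -.015 -.165 0 0 0 -3.4; .75 -.015 -.165 0 0 0 -3.4; .75 -.015 -.165 0 0 0 -3.4; .75 -.015 -.165 0 0 0 -3.4; .75 -.015 -.165 0 0 0 -3.4; .75 -.015 -.165 0 0 0 -3.4; .75 -.015 -.165 0 0 0 -3.4"}}

```text
clock: 28.02
eef_pos: [486.1, 288.8, 58.5]
tcp_rot: [3.13, -0.005, 2.381]
contact_force: [-3.5, 2.7, 1.4]
opening: 0.17
```

```bash
python3 chk.py
```

```text
handle angle 41.52929092805156 r 108.99878267906882 tool yaw 43.54002743088078 [-3.54078708  2.70674584  1.40331199] 0.1702678199257284 [ 3.12967387 -0.00547881  2.38085697]
```

Request:
{"name": "move_arm", "arguments": {"series": ".75 -.015 -.165 0 .4 -.3 -3; .75 -.015 -.165 0 0 0 -3.4; .75 -.015 -.165 0 0 0 -3.4; .75 -.015 -.165 0 0 0 -3.4; .75 -.015 -.165 0 0 0 -3.4; .75 -.015 -.165 0 0 0 -3.4; .75 -.015 -.165 0 0 0 -3.4; .75 -.015 -.165 0 0 0 -3.4; .75 -.015 -.165 0 0 0 -3.4; .75 -.01 -.1 0 0 0 -2.5; .75 0 0 0 0 0 0"}}

```text
clock: 29.4
eef_pos: [454.3, 228.9, 58.5]
tcp_rot: [-3.141, -0.007, 2.964]
contact_force: [-0.3, -2.4, -0.5]
opening: 0.166
```

```bash
python3 chk.py
```

```text
handle angle 77.68847706637196 r 109.55896921834706 tool yaw 76.9697266397579 [-0.32119688 -2.35461686 -0.51180103] 0.16601032680842714 [-3.14119077 -0.00728968  2.96431529]
```

Request:
{"name": "move_arm", "arguments": {"series": ".75 -.015 -.12 0 0 -.3 -3; .75 -.015 -.12 0 0 0 -3; .75 -.015 -.12 0 0 0 -3; .75 -.01 -.1 0 0 0 -2.5; .75 -.01 -.08 0 0 0 -1; .75 0 0 0 0 0 0"}}

```text
clock: 30.15
eef_pos: [452.8, 206.0, 58.5]
tcp_rot: [-3.139, -0.007, -3.102]
contact_force: [-0.8, -2.4, 1.9]
opening: 0.17
```

```bash
python3 chk.py
```

```text
handle angle 89.70098386309837 r 109.70314498089557 tool yaw 89.37666999093653 [-0.81644054 -2.35550703  1.90249355] 0.17013978686527084 [-3.13945967 -0.00718079 -3.10232801]
```

Request:
{"name": "move_arm", "arguments": {"series": ".75 0 -.03 0 0 0 0; .75 0 -.03 0 0 0 0; .75 0 0 0 0 0 0"}}

```text
clock: 30.52
eef_pos: [452.9, 204.1, 58.5]
tcp_rot: [-3.14, -0.007, -3.104]
contact_force: [-2.4, -1.2, 1.6]
opening: 0.173
```

```bash
python3 chk.py
```

```text
handle angle 90.67446840429426 r 109.68982491030012 tool yaw 89.2865510869126 [-2.41229757 -1.2048952   1.61205308] 0.1727440849249481 [-3.14008914 -0.00714687 -3.10390088]
```

Request:
{"name": "move_arm", "arguments": {"series": ".75 0 -.03 0 0 0 0; .75 0 -.03 0 0 0 0; .75 0 0 0 0 0 0"}}

```text
clock: 30.9
eef_pos: [452.9, 204.3, 58.5]
tcp_rot: [3.139, -0.007, -3.106]
contact_force: [-1.1, -2.6, 1.8]
opening: 0.17
```

Request:
{"name": "move_arm", "arguments": {"series": ".6 0 0 0 0 0 0; .5 0 0 0 0 0 0; .4 0 0 0 0 0 0; .1 0 0 0 0 0 0; -.2 0 0 0 0 0 0; -.2 0 0 0 0 0 0; -.2 0 0 -.2 0 0 0; -.2 0 0 -.4 0 0 0; -.2 0 0 -.5 0 0 0; -.2 0 0 -.6 0 0 0; -.2 0 0 -.6 0 0 0; -.2 0 0 -.6 0 0 0; -.2 0 0 -.6 0 0 0; -.2 0 0 0 0 0 0; -.2 0 0 0 0 0 0"}}

```text
clock: 32.78
eef_pos: [455.7, 204.3, 211.2]
tcp_rot: [3.136, 0.002, -3.106]
contact_force: [-0.2, -1.1, 0.4]
opening: 0.602
```

```bash
python3 - <<'E'
from h import *; from rig import r,vision
s=r.sense(); print(s['eef_pos'],s['contact_force'],s['clock'])
P={n:vision.camera_params(n) for n in('scene','side','wrist')}; I={n:vision.grab_frame(n) for n in P}
pt=(AXC+R.from_euler('z',90,degrees=True).apply(PAD-AXC))*[1,1,0]; h=(AXC+R.from_euler('z',90,degrees=True).apply(H0-AXC))*[1,1,0]
for n in P:
    print(n,'green',[b for b in blobs(I[n],(50,80,30),(80,255,255),30)[0]],'pred pad',proj(P[n],pt+[0,0,36]),'blue',blobs(I[n],(105,110,40),(125,255,255),60)[0],'pred rim',proj(P[n],pt+[0,0,102]),'pred handle top',proj(P[n],h+[0,0,89]),
     [b for b in blobs(I[n],(0,130,50),(8,255,255),15)[0] if b[0][4]<300])
a=cv2.resize(I['side'][90:350,190:360],(392,600),interpolation=cv2.INTER_CUBIC); b=cv2.resize(I['scene'][125:295,200:430],(408,302),interpolation=cv2.INTER_CUBIC); w=cv2.resize(I['wrist'],(408,298))
cv2.imwrite('pics/f.png',np.hstack([a,np.vstack([b,w])])[:,:,::-1])
E
```

```text
[455.68353093 204.30724606 211.22206814] [-0.16453523 -1.12102649  0.4272525 ] 32.775
scene green [([229, 0, 10, 11, 65], [233.1, 4.6]), ([244, 0, 8, 10, 55], [247.5, 3.7]), ([327, 244, 22, 14, 77], [336.2, 252.6])] pred pad [[337.86068393 248.251697  ]] blue [([131, 219, 35, 24, 410], [150.0, 233.2]), ([331, 226, 10, 13, 91], [335.6, 232.4]), ([334, 243, 12, 9, 80], [338.8, 247.0])] pred rim [[338.30837348 232.46826199]] pred handle top [[387.33428309 210.1789257 ]] [([385, 209, 5, 13, 40], [386.6, 214.3])]
side green [([263, 260, 27, 17, 148], [276.5, 269.9])] pred pad [[276.06532335 264.77048838]] blue [([238, 121, 22, 14, 209], [248.7, 128.1]), ([264, 240, 22, 19, 330], [274.8, 249.3]), ([265, 258, 22, 14, 183], [276.0, 264.9])] pred rim [[274.68213308 248.96527436]] pred handle top [[332.81118506 289.33549568]] [([330, 287, 6, 16, 77], [332.6, 294.0])]
wrist green [([275, 270, 23, 34, 201], [289.3, 285.5])] pred pad [[271.88479553 291.23572999]] blue [([261, 307, 28, 41, 819], [274.3, 328.1])] pred rim [[262.96043915 326.30088953]] pred handle top [[321.8956186  188.64190485]] [([314, 181, 14, 14, 151], [320.6, 187.4])]
```

View pics/f.png

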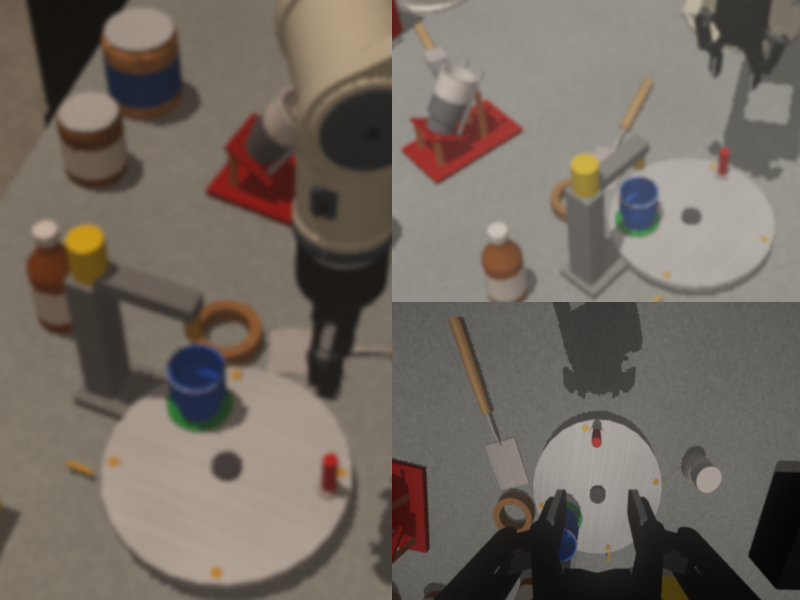

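```bash
python3 -c "
from rig import r
print(r.sign_off())"
```

```text
the job is handed in; nothing more can be done
None
```

I drew the blue pot out of the pile along its axis and stood it upright on the green pad. After letting go of it, I turned the disc by its post about a quarter turn to the stop. I then let go, lifted the hand clear and handed the job in at about 33 s.

**Last checks that agreed:**
- **Turn:** the post's top lay within about 1–2 pixels of its computed 90° place in all three views.
- **Pot:** it stands upright on the pad below the nozzle, with its rim within about 3 pixels of prediction in the scene and side views.
- **Pile:** the white and grey pots look unmoved. A before-and-after side view showed no shift, and both still stand in the final scene view.
- **Robot:** it touches nothing. The forces I read stayed below about 5 N throughout.

**Readings that disagreed or were weak:**
- **Turn angle:** the arm's own reading gave about 90.7° at the stop, which I put down to measuring error in the disc's centre.
- **Placing height:** contact came about 3 mm lower than I had worked out. The force reading hardly changed, so I judged contact from the arm no longer going down, and then from the pictures.
- **Wrist view:** fingers partly hid the pot in the last wrist picture, so its rim and pad values there, about 11 and 17 pixels off, are no use as a check.

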